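# Carry the wire tensioner to the reel stand with its dancer arm balanced upright

## Task

Pick up the blue wire tensioner by its rubber handle only, bring its loose dancer arm up off the stop and carry it to the reel stand with the arm balanced upright and touching nothing, the base near level, for at least six seconds in the air. Then ease the upright arm into the yellow park fork without forcing it or banging it on its stops, set the base down flat on the bench facing the stand, with the arm parked upright in the slot of the fork, and let go. Leave everything else on the bench where it is.

Things in the scene. Friction and masses are not known exactly. Their poses are not given: they have to be found in the camera images.
- tensioner: Wire tensioner, loose, 0.45 kg without its arm. Blue plate 110 mm wide on four feet, top 9 mm above the bench. Origin at the underside, straight below the handle; x points from the handle to the dancer arm, y left, z up. The plate spans x = -65 to +170 mm, y = +-55 mm. The arm's bearing plate stands at x = 110 to 118 mm, up to z = 144 mm; its stop bar at the top is 86 mm wide, up to z = 152 mm.
- grip (a point): Middle of the tensioner's handle, an upright black rubber block 32 x 32 mm, z = 45 to 117 mm of the tensioner; this point lies at z = 85 mm, x = y = 0. Hold it firmly, with 80 N or more: the whole unit, 0.89 kg, has its centre of mass 68 mm ahead of the handle.
- dancer: The tensioner's dancer arm, swinging sideways. Origin on the pivot, at x = 140, y = 0, z = 90 mm of the tensioner; x along the pivot (as the tensioner's x), z up the arm. Rod 12 mm thick from 50 mm below to 185 mm above the pivot; brass weight 48 mm wide, 50 mm below it. 0.436 kg nominal, centre of mass 31 mm above the pivot, inertia 0.0049 kg m2 about it.
- pulley (a point): Centre of the yellow guide pulley at the top of the dancer arm, 170 mm above the pivot and 16 mm towards the handle from the rod's axis. Pulley 64 mm in diameter, 16 mm thick, its axis along the pivot.
- dancer_pivot (a joint): Arm's angle to its base, rad: 0 square to it, positive leans to the base's -y (right); stops at +-0.30; it starts resting on the right-hand stop. Trim springs pull it to 0 with 0.115 N m/rad, less than gravity's 0.133, damping 0.004 N m s/rad: it falls slowly (time constant 0.5 s, hidden mass +-7 %) to a stop. Tilting the base sideways a few hundredths of a radian drives it the same way.
- stand: Grey reel stand with a red wire reel, fixed. Origin on the bench where the point below the parked arm's pivot should come; x points into the fork, y left, z up. The tensioner parks before it with its x along the stand's x, its handle 140 mm before this origin. Foot plate 160 mm wide, 8 mm high, x = 55 to 190 mm; post behind the fork, up to z = 215 mm.
- fork (a point): Middle of the slot of the yellow park fork, 200 mm above the stand's origin, axes as the stand. Two level round bars, 10 mm thick: a slot 28 mm wide from x = -12 mm to its closed end at x = +48 mm; before it the mouth flares to 48 mm wide at x = -45 mm, open to -x.
- fork_level (a point): Point on the axis of the dancer rod 110 mm above the pivot: it stands at the height of the fork when the base is on the bench.
- ecu: Black control unit, 130 x 110 mm, 32 mm high, loose; origin under its centre. Leave alone.
- solder_reel: Solder reel, 60 mm in diameter, 55 mm high, loose, standing; origin under its centre. Leave alone.
- wire_spool: Small green wire spool, 76 mm in diameter, 70 mm high, loose, standing; origin under its centre. Leave alone.
- bin: Orange parts bin, 160 x 100 mm, 70 mm high, loose; origin under its centre. Leave alone.

How it is judged (in metres and radians):
On the way, in this order (a step that is already met when the one before it is completed fails the run):
1. the tensioner is lifted clear of the bench (height (world z) of tensioner above 0.01 m), for 0.2 s.
2. in the air with the base near level (0.15 rad), the dancer arm is kept upright within 0.1 rad, touching nothing, for 6 s (height (world z) of tensioner above 0.008 m and angle between tensioner's own z axis and vertical below 0.15 rad and angle between dancer's own z axis and vertical below 0.1 rad and contact force between dancer and anything else below 0.001 N), for 6 s.
3. the upright arm stands in the slot of the fork (x of fork_level in the frame of fork between -0.02 and 0.045 m and y of fork_level in the frame of fork between -0.02 and 0.02 m and angle between dancer's own z axis and vertical below 0.13 rad), for 0.2 s.
At the end, for the whole second after the job is handed in: The tensioner stands flat on the bench (within 0.05 rad), facing the stand within 0.2 rad, its arm upright within 0.15 rad and inside the slot of the fork, released and at rest (height (world z) of tensioner below 0.006 m and angle between tensioner's own z axis and vertical below 0.05 rad and x of fork_level in the frame of fork between -0.02 and 0.045 m and y of fork_level in the frame of fork between -0.02 and 0.02 m and angle between dancer's own z axis and vertical below 0.15 rad and angle between the x axis of tensioner and the x axis of stand, either way round below 0.2 rad and linear speed of tensioner below 0.02 m/s and angular speed of dancer below 0.1 rad/s); the robot touches nothing.
It fails at once if the robot touches the dancer arm itself (contact force between dancer and the fingers above 0.5 N or contact force between dancer and the arm above 0.5 N).
It fails at once if the arm is forced against the stand (contact force between dancer and stand above 20 N).
It fails at once if the base is tilted steeply (angle between tensioner's own z axis and vertical above 0.35 rad).
It fails at once if the arm bangs on a stop ((value of joint dancer_pivot above 0.28 rad and velocity of joint dancer_pivot above 2 rad/s) or (value of joint dancer_pivot below -0.28 rad and velocity of joint dancer_pivot below -2 rad/s)).
It fails at once if something else on the bench is disturbed (distance of any of ecu, solder_reel, wire_spool, bin from where it was at the start of the episode above 0.02 m).
It also fails if it takes over 67 s, if anything falls off the work surface, if the arm or the gripper's body presses on something with over 40 N, if the wrist force passes 120 N, or if a joint passes its speed limit or range.

## Robot

A 6-joint arm with a two-finger parallel gripper is mounted at the origin on the work surface. World frame = base frame: x ahead of the robot, y to its left, z up, the work surface at z = 0. Lengths are in mm, angles in degrees, forces in N, time in s.
With the tool pointing down it reaches from about 350 to 850 mm from the base axis. Payload 8.1 kg.
Tool frame: the origin (TCP) lies midway between the tips of the shut fingers; the grasp point (between the pads) lies 19 mm behind it (r.pinch_z is the distance from the TCP to the grasp point, in mm); z points along the fingers, y is the line along which they close (so a half turn about z gives the same grasp; the last joint's range is limited). The gripper opens to 85 mm and grips with 20 to 120 N. Pads are 22 mm wide; open, the fingers measure 114 mm over their backs; the gripper's body (76 mm by 85 mm) begins 54 mm behind the grasp point. The pads swing forward as they close: fully open they stand 13 mm farther back than shut.
Start: joints at [64.148, 7.471, 85.268, -0, 87.261, -4.893], TCP at [214.597, 560.315, 231.292] pointing down, gripper open.
Joint ranges: [-169.43, 169.43], [-51.17, 129.36], [1.28, 143.12], [-76.62, 256.62], [0, 156.53], [-152.29, 152.29]. Speed limits (degrees/s): [136.94, 136.94, 159.86, 180, 180, 180].

## Interface

Orientations are given as [roll, pitch, yaw] about the fixed x, y, z axes, in that order (R = Rz(yaw) Ry(pitch) Rx(roll)).
In Python, from bench import r gives the robot as it stands.
- The arm moves only by the shell command python3 -m jog 'ROWS' [OPENING] [FORCE]. ROWS is JSON, one flat list of numbers, 6 for each row, row after row: the shift along the tool's x, y, z in m, then the turn, a rotation vector about the tool's x, y, z in rad. A call has 1 to 8 rows; each row is the pose to reach, as a shift and turn from the pose commanded when the call began, along the tool's axes at that moment; what a row does not reach only later rows make up. A row lasts 1/8 s, in which the tool goes at most 62.5 mm and 10.7 degrees, less where a joint would pass 70% of its speed; a pose out of reach is approached as far as the arm can. A call with a gripper value outside its range is refused whole. OPENING is the opening, from -1 (shut) to 1 (fully open), set as the call begins (- or left out, the last holds). The fingers move at their own pace and stop on an object; FORCE is the grip in N (left out, the last holds). Time passes only in rows, so rows that repeat a pose let the fingers close. It gives the time, the measured TCP pose, the force, the opening and the grip force at its end, in the units of the state.
- r.sense(): the state, without advancing time (a new reading comes with each control period).
- r.snapshot(name): name is "side" or "top" or "wrist"; returns a dict with "pixels" (420x560x3 uint8, red, green, blue), "range_z" (420x560 float32, mm along the optical axis (not along the pixel's ray), 0 where there is no reading), "K" (3x3 intrinsics, pixels), "rvec" (rotation vector, rad) and "tvec" (3), from world to camera coordinates, as OpenCV has them. Camera axes: x right, y down, z forward; pixel columns grow to the right and rows downward; lengths in mm; the calibration is good to about 2 mm. A picture is of the moment at which its call begins.
- r.hand_in(): hands the job in; it is judged then, once.
Trained networks look in a picture, given as the dict that the camera call returned (one of the last four; its "shot" number tells which), for a name from the list of things; names that differ only in an ending like _2 or _b are one class to them, and where a whole thing is asked for, a point or a joint stands for the part that bears it (a point fixed in the world has none). Each returns a list of dicts, best first, with "score" (0 to 1); they miss things now and then, are a little off and sometimes report something else, mostly with a low value. They report only what shows in the picture. A call takes as long as a camera call.
- r.look_for(picture, target): "bbox" ([left, top, right, bottom] in pixels, round what is visible of it).
- r.outline_of(picture, target): "region" (420x560 bool, what is visible of it) and "bbox" ([left, top, right, bottom] in pixels, round what is visible of it).
The state is a dict: "time": time; "joint_pos": joint angles; "qd": joint speeds; "joint_efforts": joint torques, N m; "tool_pos": TCP position; "tcp_rot": TCP orientation; "ft_force": force on the tool from outside, world axes, zero at the start; "wrist_torque": the same for the moment, N m; "finger_gap": finger opening in mm; "grip_force": force on a finger pad.
Only numpy, scipy, OpenCV 4.12 (cv2) and the standard library are available. Lean on these libraries where they do the work, as an engineer would, in place of code of your own. Each camera call takes 0.05 s, during which the arm holds its last target. There are 200 camera calls.

## Working session

There is one attempt and no reset: what is moved stays moved. The work goes in short steps, Python scripts to look and compute and a shell command to move; the robot and the scene stay as the last step left them, time stands still between calls to the robot, and variables do not carry over. Pictures are saved under pics/ and viewed, at most 10 in all, crops included, and the job is handed in when it is done.

```bash
ls; mkdir -p pics; cat > h.py <<'E'
import numpy as np, cv2
from bench import r
def cam(p):
    return np.array(p["K"],float), cv2.Rodrigues(np.array(p["rvec"],float))[0], np.array(p["tvec"],float).ravel()
def pts(p,mask):
    K,R,t=cam(p); z=p["range_z"]; v,u=np.nonzero(mask&(z>0)); d=z[v,u]
    c=np.stack([(u-K[0,2])/K[0,0]*d,(v-K[1,2])/K[1,1]*d,d],1)
    return (c-t)@R
def proj(p,X):
    K,R,t=cam(p); return cv2.projectPoints(np.array(X,float).reshape(-1,1,3),cv2.Rodrigues(R)[0],t,K,None)[0][:,0]
def save(p,n): cv2.imwrite("pics/"+n,cv2.cvtColor(p["pixels"],cv2.COLOR_RGB2BGR))
E
python3 - <<'E'
from h import *
S={n:r.snapshot(n) for n in("side","top")}
for n,p in S.items():
    save(p,n+"0.png"); np.savez(""+n+"0.npz",**{k:np.array(v) for k,v in p.items()})
    for t in("tensioner","dancer","stand","ecu","solder_reel","wire_spool","bin"):
        for o in r.outline_of(p,t)[:2]:
            q=pts(p,o["region"])
            print(n,t,round(o["score"],2),o["bbox"],*( [np.percentile(q,a,axis=0).round() for a in(2,50,98)] if len(q) else []))
            np.save(f"m_{n}_{t}.npy",o["region"]) if o["score"]>.5 else 0
a=np.hstack([S["side"]["pixels"],S["top"]["pixels"]])
cv2.imwrite("pics/both.png",cv2.cvtColor(cv2.resize(a,(800,300),interpolation=cv2.INTER_AREA),cv2.COLOR_RGB2BGR))
print(r.sense())
E
```

```text
pics
side tensioner 0.67 [237.6, 227.4, 340.2, 339.1] [ 467. -210.    4.] [ 598. -161.   20.] [687. -90. 278.]
side tensioner 0.46 [317.3, 228.3, 343.6, 290.5] [ 641. -211.   -1.] [ 657. -182.  255.] [755.  80. 283.]
side dancer 0.87 [318.6, 226.7, 340.8, 291.7] [ 641. -211.   -1.] [ 657. -182.  256.] [737.  75. 283.]
side dancer 0.24 [238.8, 225.4, 340.6, 341.0] [ 466. -210.    5.] [ 598. -161.   21.] [686. -93. 277.]
side solder_reel 0.7 [341.6, 263.8, 368.0, 298.2] [ 732. -142.    1.] [ 755. -125.   53.] [785. -88.  57.]
side wire_spool 0.72 [281.3, 406.3, 317.7, 420.0] [ 516. -444.   -1.] [ 547. -431.   69.] [ 576. -392.   72.]
side bin 0.82 [238.7, 138.2, 283.7, 174.5] [515. 454.   2.] [590. 468.  44.] [672. 563.  71.]
top tensioner 0.81 [296.3, 173.2, 349.6, 251.7] [ 463. -205.   -1.] [ 589. -143.   12.] [685. -81. 279.]
top tensioner 0.23 [303.8, 178.1, 353.1, 200.0] [ 641. -209.    2.] [ 658. -166.  258.] [692. -94. 285.]
top dancer 0.73 [296.8, 174.3, 349.4, 251.3] [ 465. -204.    2.] [ 589. -143.   13.] [681. -81. 279.]
top dancer 0.63 [304.8, 174.9, 350.3, 197.4] [ 642. -2
[... 634 characters left out ...]
561.  72.]
{'time': 0.8, 'joint_pos': array([ 6.41504688e+01,  7.46897762e+00,  8.52662333e+01,  2.28344523e-03,
        8.72615489e+01, -4.89360804e+00]), 'qd': array([-0.05909624, -0.04949029, -0.03825268, -0.03502524, -0.01496181,
       -0.04649852]), 'joint_efforts': array([ 8.25114275e-04, -5.69259167e+01, -5.00837302e+01, -2.81467610e-04,
        1.13823200e-03,  2.54875954e-05]), 'tool_pos': array([214.56915307, 560.34214007, 231.33009205]), 'tcp_rot': array([ 1.79996577e+02, -1.99612641e-03,  1.59043968e+02]), 'ft_force': array([-0.20967622,  0.59111486,  0.86632787]), 'wrist_torque': array([-0.00099532,  0.05665608,  0.00455321]), 'grip_force': 0.0, 'finger_gap': 85.38135382834625}
```

View pics/both.png

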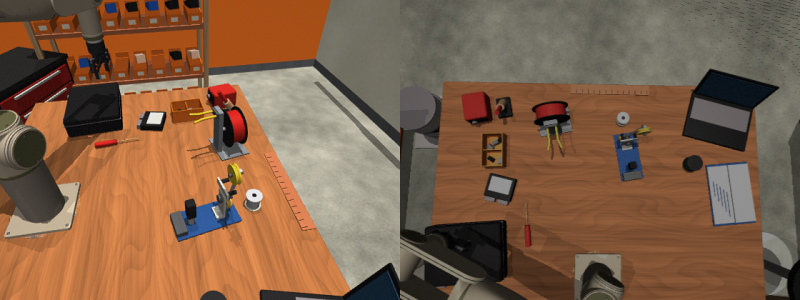

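```bash
python3 - <<'E'
from h import *
np.set_printoptions(suppress=True,precision=1)
for n in("side","top"):
    p=dict(np.load(n+"0.npz")); q=pts(p,np.ones((420,560),bool)); c=p["pixels"][p["range_z"]>0].astype(int)
    hsv=cv2.cvtColor(p["pixels"],cv2.COLOR_RGB2HSV)[p["range_z"]>0].astype(int)
    near=(abs(q[:,0]-590)<180)&(abs(q[:,1]+145)<150)
    H,Sv,V=hsv.T
    blue=near&(H>98)&(H<125)&(Sv>120)&(q[:,2]<16)&(q[:,2]>2)
    b=q[blue]; print(n,"blue",len(b),b.mean(0),cv2.minAreaRect(b[:,:2].astype(np.float32)))
    blk=near&(V<60)&(q[:,2]>50)&(q[:,2]<125)
    k=q[blk];print("black",len(k),np.percentile(k,[3,50,97],axis=0) if len(k) else 0)
    yel=(H>18)&(H<34)&(Sv>140)&(V>100)
    y=q[yel&near&(q[:,2]>200)];print("pulley",len(y),np.percentile(y,[3,50,97],axis=0))
    st=(abs(q[:,0]-700)<150)&(abs(q[:,1]-210)<130)
    y=q[yel&st&(q[:,2]>150)];print("fork",len(y),np.percentile(y,[3,50,97],axis=0))
    y=y[(abs(y[:,2]-203)<12)]
    if len(y):print(y[np.argsort(y[:,0])][::max(1,len(y)//45)])
    g=q[st&(Sv<60)&(q[:,2]>3)&(q[:,2]<14)];print("foot",len(g),cv2.minAreaRect(g[:,:2].astype(np.float32)) if len(g)>5 else 0)
    g=q[st&(Sv<60)&(q[:,2]>205)&(q[:,2]<225)];print("posttop",len(g),np.median(g,0))
P=dict(np.load("top0.npz"))["pixels"][130:260,170:370]
Q=dict(np.load("side0.npz"))["pixels"][130:350,230:380]
cv2.imwrite("pics/t.png",cv2.cvtColor(cv2.resize(P,None,fx=4,fy=4,interpolation=2),cv2.COLOR_RGB2BGR))
E
```

```text
side blue 1952 [ 586.8 -157.7    8.4] ((576.7086181640625, -145.4259490966797), (232.92800903320312, 110.05001068115234), 10.68874454498291)
black 461 [[ 509.4 -171.5   53.2]
 [ 528.1 -165.7   95.3]
 [ 757.3 -116.7  117.6]]
pulley 240 [[ 646.5 -211.7  229.1]
 [ 659.  -197.2  273.3]
 [ 667.8 -161.7  283.4]]
fork 201 [[582.  165.1 197.9]
 [628.8 194.4 203.1]
 [676.2 228.  206. ]]
[[576.5 222.5 198.7]
 [580.1 226.4 202.6]
 [584.7 215.9 205.5]
 [587.9 218.6 203.4]
 [589.3 168.3 203. ]
 [591.1 162.3 200.1]
 [593.9 220.  201.7]
 [595.1 169.2 205. ]
 [597.2 164.9 200.9]
 [599.4 217.9 198.9]
 [600.7 168.8 204.6]
 [602.6 218.7 205. ]
 [604.7 214.3 200.6]
 [606.9 171.6 205.3]
 [607.9 178.6 203.8]
 [610.7 178.  203.8]
 [612.3 170.5 201.9]
 [613.9 215.9 205.4]
 [616.  175.8 197.7]
 [616.9 216.9 200.9]
 [619.3 177.9 202.7]
 [620.2 218.7 206.2]
 [622.6 215.2 204.8]
 [625.2 178.8 201.4]
 [626.  183.5 205. ]
 [628.8 217.6 202.5]
 [631.1 179.9 203.3]
 [632.6 222.5 198.8]
 [635.2 186.5 205.2]
 [635.8 223.9 200.9]
 [638.1 219.9 203.3]
 [640.3 183.  203.5]
 [642.5 228.  204.4]
 [644.4 222.  201.1]
 [646
[... 1514 characters left out ...]
86.1 205.2]
 [629.2 189.8 200.6]
 [631.7 223.7 201.1]
 [632.  183.3 203.5]
 [634.9 189.5 204.2]
 [636.9 229.1 206.8]
 [638.  186.5 204.4]
 [640.5 226.6 204. ]
 [641.4 186.8 203.2]
 [644.  189.7 205.3]
 [645.  184.1 200.9]
 [646.6 186.2 209. ]
 [648.2 190.4 200. ]
 [650.3 189.8 205.5]
 [653.2 230.3 203.2]
 [654.2 187.3 201.9]
 [656.  192.8 208.1]
 [659.1 230.2 205.2]
 [660.  190.4 203.8]
 [662.9 193.4 204.9]
 [665.1 233.3 206.4]
 [665.8 190.3 206.1]
 [668.  233.2 207.4]
 [669.1 231.  202.2]
 [672.5 231.3 201. ]
 [674.6 193.2 209.2]
 [677.7 196.4 209. ]]
foot 362 ((746.0714721679688, 228.36102294921875), (129.9500732421875, 159.278564453125), 11.610564231872559)
posttop 193 [690.5 217.5 213.4]
```

View pics/t.png

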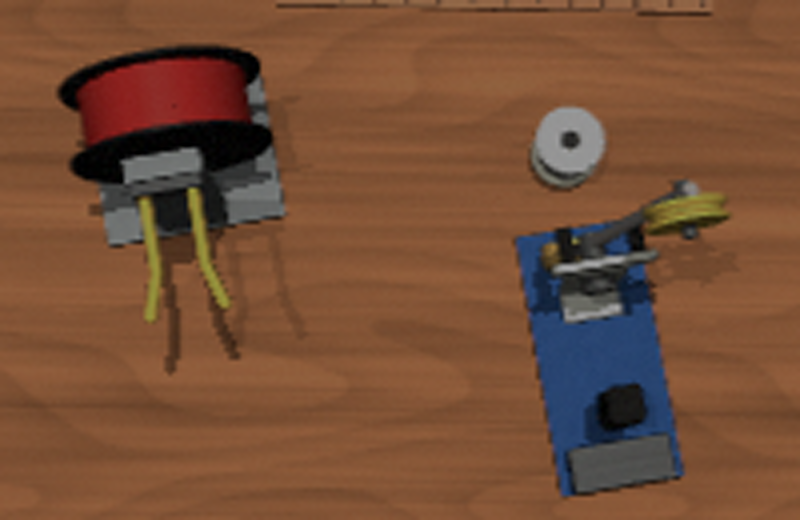

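```bash
cat >> h.py <<'E'
from scipy.spatial.transform import Rotation as Ro
def rel(cur_pos,cur_rpy,pos,rpy):
    A=Ro.from_euler("xyz",cur_rpy,degrees=True);B=Ro.from_euler("xyz",rpy,degrees=True)
    return np.r_[A.inv().apply(np.array(pos,float)-cur_pos)/1000,(A.inv()*B).as_rotvec()]
E
python3 - <<'E'
from h import *
np.set_printoptions(suppress=True,precision=3)
s=r.sense(); p=r.snapshot("wrist"); K,R,t=cam(p); A=Ro.from_euler("xyz",s["tcp_rot"],degrees=True)
c=-R.T@t; print("cam in tool",A.inv().apply(c-s["tool_pos"]),"axis in tool",A.inv().apply(R[2]),"x",A.inv().apply(R[0]),K[0,0])
for n in("side","top"):
    k,Rr,tt=cam(np.load(n+"0.npz")); print(n,-Rr.T@tt,Rr[2],k[0,0])
print(rel(s["tool_pos"],s["tcp_rot"],[525.2,-154.1,260],[180,0,100.8]))
print(rel(s["tool_pos"],s["tcp_rot"],[525.2,-154.1,64],[180,0,100.8]))
E
```

```text
cam in tool [  74.245   -1.068 -143.327] axis in tool [-0.29  -0.     0.957] x [0. 1. 0.] 312.56323186684904
side [ 477.944 -716.12   835.982] [ 0.114  0.738 -0.665] 387.6932075162377
top [ 412.912   28.167 1470.926] [ 0.131 -0.018 -0.991] 415.8383348301149
[-0.546 -0.556 -0.029  0.    -0.     1.017]
[-0.546 -0.556  0.167  0.    -0.     1.017]
```

```bash
python3 -m jog '[-0.042,-0.043,-0.02,0,0,0.08,-0.084,-0.086,-0.04,0,0,0.16,-0.126,-0.128,-0.06,0,0,0.24,-0.168,-0.171,-0.06,0,0,0.32,-0.210,-0.214,-0.06,0,0,0.4,-0.252,-0.257,-0.06,0,0,0.48,-0.294,-0.3,-0.06,0,0,0.56,-0.336,-0.342,-0.06,0,0,0.64]' 1 100
python3 - <<'E'
from h import *
np.set_printoptions(suppress=True,precision=3)
s=r.sense();print(s["time"],s["tool_pos"],s["tcp_rot"])
print(rel(s["tool_pos"],s["tcp_rot"],[525.2,-154.1,230],[180,0,100.8]))
E
```

```text
time: 1.85
tool_pos: [406.5, 118.9, 291.7]
tcp_rot: [179.9, 0.0, 122.2]
ft_force: [1.9, 1.1, -0.1]
finger_gap: 85.3
grip_force: 0.0
1.85 [406.522 118.937 291.696] [179.926   0.026 122.228]
[-0.294 -0.045  0.062  0.001  0.     0.374]
```

```bash
python3 -m jog '[-0.05,-0.008,0,0,0,0.07,-0.1,-0.015,0.01,0,0,0.15,-0.15,-0.023,0.025,0,0,0.23,-0.2,-0.031,0.04,0,0,0.31,-0.25,-0.038,0.05,0,0,0.36,-0.28,-0.043,0.06,0,0,0.374,-0.294,-0.045,0.062,0,0,0.374,-0.294,-0.045,0.062,0,0,0.374]'
python3 - <<'E'
from h import *
np.set_printoptions(suppress=True,precision=3)
p=r.snapshot("wrist");save(p,"w1.png")
s=r.sense();print(s["tool_pos"],s["tcp_rot"])
q=pts(p,np.ones((420,560),bool)); hsv=cv2.cvtColor(p["pixels"],cv2.COLOR_RGB2HSV)[p["range_z"]>0].astype(int)
k=q[(q[:,2]>112)&(q[:,2]<123)&(abs(q[:,0]-525)<45)&(abs(q[:,1]+154)<45)&(hsv[:,2]<90)]
print("handle top",len(k),np.median(k,0),cv2.minAreaRect(k[:,:2].astype(np.float32)))
H,S,V=hsv.T
b=q[(H>98)&(H<125)&(S>120)&(q[:,2]<16)&(q[:,2]>2)];print("plate",cv2.minAreaRect(b[:,:2].astype(np.float32)))
print(proj(p,[[525.2,-154.1,117]]))
print(rel(s["tool_pos"],s["tcp_rot"],[525.2,-154.1,64],[180,0,100.8]))
E
```

```text
time: 2.85
tool_pos: [525.4, -151.7, 229.3]
tcp_rot: [-180.0, -0.0, 100.9]
ft_force: [-0.1, 0.3, 1.0]
finger_gap: 85.5
grip_force: 0.0
[ 525.467 -151.06   229.692] [179.987  -0.018 100.963]
handle top 1244 [ 524.377 -153.285  117.221] ((524.4415893554688, -154.3257293701172), (30.587968826293945, 31.017623901367188), 11.7295503616333)
plate ((446.4197998046875, -283.771484375), (624.7415771484375, 211.25238037109375), 49.40681076049805)
[[280.232 211.586]]
[-0.003 -0.001  0.166  0.    -0.     0.003]
```

View pics/w1.png

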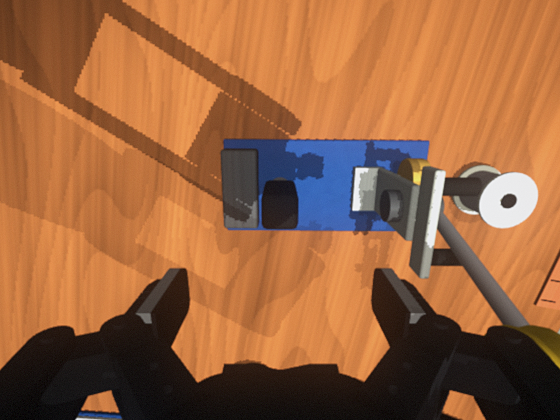

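```bash
python3 - <<'E'
from h import *
for n in("side","top"):
    p=dict(np.load(n+"0.npz")); q=pts(p,np.ones((420,560),bool))
    c,s=np.cos(np.radians(10.9)),np.sin(np.radians(10.9)); d=q-[524.8,-154.2,0]; L=np.stack([d[:,0]*c+d[:,1]*s,-d[:,0]*s+d[:,1]*c,d[:,2]],1)
    for a,b in((-66,-45),(-45,-20),(20,60),(60,100)):
        m=L[(L[:,0]>a)&(L[:,0]<b)&(abs(L[:,1])<55)]; print(n,a,b,np.percentile(m[:,2],[50,95,99.5]).round())
E
python3 -m jog '[-0.003,0,0.05,0,0,0,-0.003,0,0.07,0,0,0]'
```

```text
side -66 -45 [29. 32. 34.]
side -45 -20 [29. 32. 34.]
side 20 60 [ 8. 11. 12.]
side 60 100 [  9.  84. 102.]
top -66 -45 [28. 35. 37.]
top -45 -20 [29. 35. 39.]
top 20 60 [ 8. 13. 16.]
top 60 100 [  9.  24. 106.]
time: 3.15
tool_pos: [524.6, -152.9, 157.2]
tcp_rot: [-179.9, -0.1, 101.0]
ft_force: [-0.2, 0.1, -0.7]
finger_gap: 85.3
grip_force: 0.0
```

```bash
python3 -m jog '[-0.001,0,0.04,0,0,0,-0.001,0,0.08,0,0,0,-0.001,0,0.094,0,0,0,-0.001,0,0.094,0,0,0]'; python3 -m jog '[0,0,0,0,0,0,0,0,0,0,0,0,0,0,0,0,0,0,0,0,0,0,0,0,0,0,0,0,0,0,0,0,0,0,0,0]' -1 110
```

```text
time: 3.65
tool_pos: [525.9, -154.9, 65.3]
tcp_rot: [-179.9, -0.0, 101.0]
ft_force: [0.6, 0.3, -0.0]
finger_gap: 85.4
grip_force: 0.0
time: 4.4
tool_pos: [526.9, -156.1, 66.7]
tcp_rot: [179.9, 0.1, 100.9]
ft_force: [-2.3, 0.2, 6.7]
finger_gap: 30.7
grip_force: 110.5
```

```bash
cat > bal.py <<'E'
from h import *
import json,os
from scipy.optimize import minimize_scalar,lsq_linear
O=np.array([524.7,-154.2,0.]);YAW=np.radians(10.9);Rt=Ro.from_euler("z",YAW).as_matrix()
a=np.linspace(0,2*np.pi,24,endpoint=False)
DISC=np.array([[x,32*np.cos(b),170+32*np.sin(b)] for x in(-24,-8) for b in a])
def hullc(xy):
    m=cv2.moments(cv2.convexHull(xy.astype(np.float32)));return np.array([m["m10"],m["m01"]])/m["m00"]
def model(p,B,phi):      # B=(dx,dy,dz mm,theta); phi world lean
    piv=np.array([140,0,90.])+np.array(B[:3])+[0,-25*np.sin(B[3]),0]
    D=DISC@Ro.from_euler("x",phi).as_matrix().T+piv
    return hullc(proj(p,D@Rt.T+O))
def phi_of(p,B):
    z=p["range_z"];q=np.zeros(z.shape+(3,));q[z>0]=pts(p,np.ones(z.shape,bool))
    hsv=cv2.cvtColor(p["pixels"],cv2.COLOR_RGB2HSV).astype(int)
    c=O+Rt@(np.array([124,0,250.])+B[:3])
    m=(hsv[...,0]>18)&(hsv[...,0]<36)&(hsv[...,1]>110)&(hsv[...,2]>60)&(np.linalg.norm(q-c,axis=2)<110)&(q[...,2]>218+B[2])
    n,l,st,_=cv2.connectedComponentsWithStats(m.astype(np.uint8),connectivity=8)
    if n<2:return np.nan,0,0
    i=1+st[1:,4].argmax();v,u=np.nonzero(l==i);uv=hullc(np.stack([u,v],1))
    f=minimize_scalar(lambda f:np.sum((model(p,B,f)-uv)**2),bounds=(-.5,.5),method="bounded")
    return f.x,f.fun**.5,len(v)
DT=.0125
def acc(x,th,dth,ay): # x=phi,v,d,f
    return ((.133*x[3]-.115)*x[0]+.115*(th+x[2])-.004*(x[1]-dth)+.0135*x[3]*ay)/(.0049*x[3])
def flow(x,TH,AY,stop=True):
    x=np.array(x,float)
    for k in range(len(TH)-1):
        dth=(TH[k+1]-TH[k])/DT;x[1]+=DT*acc(x,(TH[k]+TH[k+1])/2,dth,AY[k]);x[0]+=DT*x[1]
        q=x[0]-TH[k+1]
        if stop and abs(q)>.3: x[0]=TH[k+1]+np.sign(q)*.3; x[1]=dth
    return x
def prof(B0,v0,rows): # rows of (dx,dy,dz,theta) absolute; fine profiles of theta, lateral accel
    t=np.arange(0,len(rows)*10+1);R=np.vstack([B0,rows]);T=np.arange(len(R))*10
    th=np.interp(t,T,R[:,3]);y=np.interp(t,T,R[:,1])/1000-.025*th
    v=np.diff(y)/DT;return th,np.diff(np.r_[v0,v])/DT,v[-1]
def load():
    return json.load(open("st.json")) if os.path.exists("st.json") else dict(x=[.3,0,0,1,0,0],P=np.diag([1e-4,1e-4,2e-4,4e-3,3e-4,3e-4]).tolist(),B=[0,0,0,0],vy=0,plan=[])
def step(s,f,n):
    x=np.array(s["x"]);P=np.array(s["P"]);g=lambda x:np.r_[f(x[:4]),x[4:]]
    y=g(x);F=np.stack([(g(x+e)-g(x-e))/2e-4 for e in np.eye(6)*1e-4],1)
    P=F@P@F.T+np.diag([(1e-3)**2,(.03)**2,(1e-3)**2,0,1e-8,1e-8])*n/40
    s["x"],s["P"]=y.tolist(),P.tolist()
def advance(s,rows):
    th,ay,v=prof(s["B"],s["vy"],rows);step(s,lambda x:flow(x,th,ay),len(th));s["B"]=list(map(float,rows[-1]));s["vy"]=v
def hold(s): # 0.05 s
    th=np.full(5,s["B"][3]);ay=np.zeros(4);ay[0]=-s["vy"]/DT;step(s,lambda x:flow(x,th,ay),4);s["vy"]=0.
def update(s,z,i,sd=.005):
    x=np.array(s["x"]);P=np.array(s["P"]);h=np.zeros(6);h[0]=1;h[i]=1
    e=z-h@x;S=h@P@h+sd**2
    if not e*e<25*S: print("REJECT",z,e);return e
    k=P@h/S;s["x"]=(x+k*e).tolist();s["P"]=(P-np.outer(k,h@P)).tolist();return e
def measure(s,cams=("top","side")):
    for c in cams:
        p=r.snapshot(c);f,res,n=phi_of(p,s["B"]);e=update(s,f,4 if c=="top" else 5)
        print(f"{c} phi {f:.3f} res {res:.1f}px n{n} innov {e:+.3f}",end="; ");hold(s)
def plan(s,path,N,ptgt=0.,lim=.12):
    """path: list of (dx,dy,dz) increments for the N rows"""
    x=np.array(s["x"]);M=N+10;B=np.array(s["B"]);P=np.cumsum(np.array(path),0)+B[:3];P=np.vstack([P]+[P[-1:]]*(M-len(P)))
    def sim(u):
        th,ay,_=prof(B,s["vy"],np.c_[P,u]);y=x[:4].copy();o=[]
        for k in range(M):
            y=flow(y,th[10*k:10*k+11],ay[10*k:10*k+10],False);o+=[y[0],y[1]]
        return np.array(o)
    z=np.zeros(M);o0=sim(z);A=np.stack([sim(e)-o0 for e in np.eye(M)],1)
    w=np.tile([1,.25],M);w[-2:]*=5;b=np.tile([ptgt,0],M)-o0
    D=np.eye(M)-np.eye(M,k=-1);d0=np.zeros(M);d0[0]=B[3]
    u=lsq_linear(np.vstack([A*w[:,None],.15*np.eye(M),.25*D]),np.r_[b*w,0*d0,.25*d0],(-lim,lim)).x[:N].round(3)
    rows=np.c_[P[:N].round(1),u];s["plan"]=rows.tolist();t0=B[3];out=[]
    for q in rows:
        dx,dy,dz=(q[:3]-B[:3])/1000
        out+=[round(np.cos(t0)*dy+np.sin(t0)*dz,4),round(dx,4),round(np.sin(t0)*dy-np.cos(t0)*dz,4),0,round(q[3]-t0,3),0]
    o=sim(np.r_[u,[u[-1]]*(M-N)])
    print("\npred phi",o[0:2*N:2].round(3),"v",o[1:2*N:2].round(2),"theta",u);print("ROWS ["+",".join(f"{v:g}" for v in out)+"]")
def go(path,N,**k):
    s=load()
    if s["plan"]: advance(s,np.array(s["plan"]))
    measure(s,k.pop("cams",("top","side")));plan(s,path,N,**k);x=s["x"];t=r.sense()
    print("state phi %.3f v %.3f d %.3f f %.3f bt %.3f bs %.3f"%tuple(x),"sd",np.sqrt(np.diag(s["P"]))[:4].round(3),"B",s["B"],"t %.2f"%t["time"],t["tool_pos"].round(1),t["tcp_rot"].round(1))
    json.dump(s,open("st.json","w"))
E
python3 - <<'E'
from bal import *
for n in("top","side"):
    p=dict(np.load(n+"0.npz"));print(n,phi_of(p,[0,0,0,0]))
E
python3 -m jog '[0,0,-0.003,0,0,0,0,0,-0.008,0,0,0,0,0,-0.013,0,0,0,0,0,-0.018,0,0,0,0,0,-0.023,0,0,0,0,0,-0.025,0,0,0,0,0,-0.025,0,0,0]'
python3 - <<'E'
from bal import *
for n in("top","side"):
    p=r.snapshot(n);print(n,phi_of(p,[0,0,25,0]));save(p,n+"1.png")
    q=pts(p,np.ones((420,560),bool));H,S,V=cv2.cvtColor(p["pixels"],cv2.COLOR_RGB2HSV)[p["range_z"]>0].astype(int).T
    L=(q-O)@Rt; m=(H>98)&(H<125)&(S>120)&(L[:,2]<60)&(L[:,2]>10)&(abs(L[:,0]-52)<125)&(abs(L[:,1])<60)
    G=np.c_[L[m][:,:2],np.ones(m.sum())];c=np.linalg.lstsq(G,L[m][:,2],rcond=None)[0];print("plate slope x,y, z0",c,L[m].mean(0))
s=r.sense();print(s["tool_pos"],s["tcp_rot"],s["ft_force"],s["finger_gap"])
E
```

```text
top (np.float64(0.2928593583329605), np.float64(1.0258482802145545), 115)
side (np.float64(0.3035555114338962), np.float64(0.05690253217737797), 421)
time: 5.28
tool_pos: [526.3, -155.6, 90.5]
tcp_rot: [180.0, 0.0, 100.9]
ft_force: [0.6, 0.7, -9.3]
finger_gap: 31.1
grip_force: 109.4
top (np.float64(0.28707917255608717), np.float64(1.5081618508516639), 120)
plate slope x,y, z0 [6.21575099e-04 6.38578656e-03 3.16505337e+01] [84.68302559 31.14420453 31.90205083]
side (np.float64(0.31174863129689023), np.float64(0.3928746662340103), 452)
plate slope x,y, z0 [-2.48561766e-03  4.63963733e-03  3.19029410e+01] [ 61.76368431 -15.92950978  31.67551294]
[ 526.06356737 -155.52777127   90.13228497] [-1.79985470e+02 -7.45407963e-03  1.00942972e+02] [-0.28878547  0.09479112 -8.85995609] 30.478007804695885
```

```bash
python3 - <<'E'
from bal import *
s=load();s["B"]=[0,0,25,0];json.dump(s,open("st.json","w"))
go([[0,0,0]]*5,5)
E
```

```text
top phi 0.291 res 1.5px n118 innov -0.009; side phi 0.313 res 0.4px n449 innov +0.013; 
pred phi [0.302 0.272 0.218 0.144 0.088] v [-0.07 -0.33 -0.52 -0.56 -0.38] theta [-0.12  -0.12  -0.12  -0.021  0.026]
ROWS [0,0,0,0,-0.12,0,0,0,0,0,-0.12,0,0,0,0,0,-0.12,0,0,0,0,0,-0.021,0,0,0,0,0,0.026,0]
state phi 0.300 v 0.000 d 0.000 f 1.001 bt -0.009 bs 0.010 sd [0.    0.009 0.014 0.063] B [0, 0, 25, 0] t 5.47 [ 526.  -155.5   90. ] [-180.    -0.   100.9]
```

```bash
cat > sim.py <<'E'
import sys
from bal import *
s=load();u=json.loads(sys.argv[1]);rows=np.array([s["B"][:3]+[v] for v in u]);th,ay,_=prof(s["B"],0,rows)
for f in(.93,1,1.07):
    print(f,np.array([flow([*s["x"][:3],f],th[:10*k+1],ay[:10*k]) for k in range(1,len(u)+1)])[:,:2].round(3).tolist())
if len(sys.argv)>2: s["plan"]=rows.tolist();json.dump(s,open("st.json","w"))
E
python3 sim.py '[-0.015,-0.03,-0.045,-0.06,-0.06,-0.06,-0.04,-0.02]'; python3 sim.py '[-0.02,-0.04,-0.06,-0.07,-0.07,-0.05,-0.02,0]'
```

```text
0.93 [[0.285, -0.12], [0.27, -0.128], [0.251, -0.18], [0.222, -0.277], [0.179, -0.389], [0.123, -0.493], [0.056, -0.563], [-0.016, -0.571]]
1 [[0.285, -0.12], [0.27, -0.12], [0.255, -0.122], [0.238, -0.16], [0.213, -0.22], [0.182, -0.279], [0.143, -0.313], [0.105, -0.294]]
1.07 [[0.285, -0.12], [0.27, -0.12], [0.255, -0.12], [0.24, -0.12], [0.224, -0.129], [0.207, -0.139], [0.19, -0.128], [0.178, -0.065]]
0.93 [[0.28, -0.16], [0.259, -0.189], [0.229, -0.28], [0.185, -0.411], [0.124, -0.546], [0.048, -0.641], [-0.034, -0.655], [-0.113, -0.61]]
1 [[0.28, -0.16], [0.26, -0.16], [0.239, -0.19], [0.21, -0.267], [0.17, -0.357], [0.12, -0.419], [0.067, -0.415], [0.019, -0.361]]
1.07 [[0.28, -0.16], [0.26, -0.16], [0.24, -0.16], [0.218, -0.185], [0.192, -0.227], [0.161, -0.247], [0.132, -0.206], [0.113, -0.117]]
```

```bash
python3 sim.py '[-0.015,-0.03,-0.045,-0.06,-0.06]' save >/dev/null; python3 -m jog '[0,0,0,0,-0.015,0,0,0,0,0,-0.03,0,0,0,0,0,-0.045,0,0,0,0,0,-0.06,0,0,0,0,0,-0.06,0]' | grep -E 'rot|gap'; python3 -c 'from bal import *; go([[0,0,0]]*3,3)'
```

```text
tcp_rot: [-180.0, 3.5, 101.0]
finger_gap: 30.8
top phi 0.194 res 1.3px n119 innov -0.011; side phi 0.195 res 0.4px n436 innov -0.004; 
pred phi [0.12  0.073 0.044] v [-0.41 -0.32 -0.19] theta [-0.033  0.024  0.023]
ROWS [0,0,-0,0,0.027,0,0,0,-0,0,0.084,0,0,0,-0,0,0.083,0]
state phi 0.170 v -0.360 d -0.004 f 0.976 bt -0.009 bs 0.009 sd [0.012 0.067 0.012 0.042] B [0.0, 0.0, 25.0, -0.06] t 6.20 [ 526.2 -155.4   90.3] [180.    3.4 101. ]
```

```bash
python3 -m jog '[0,0,0,0,0.027,0,0,0,0,0,0.084,0,0,0,0,0,0.083,0]' | grep -E 'rot'; python3 -c 'from bal import *; go([[0,0,0]]*3,3)'
```

```text
tcp_rot: [180.0, -1.3, 100.8]
top phi 0.045 res 1.5px n117 innov +0.010; side phi 0.056 res 0.5px n420 innov +0.001; 
pred phi [0.037 0.023 0.014] v [-0.08 -0.1  -0.06] theta [-0.023  0.006  0.008]
ROWS [0,0,0,0,-0.046,0,0,0,0,0,-0.017,0,0,0,0,0,-0.015,0]
state phi 0.044 v -0.079 d -0.002 f 0.976 bt -0.011 bs 0.007 sd [0.007 0.055 0.01  0.041] B [0.0, 0.0, 25.0, 0.023] t 6.67 [ 526.2 -156.1   90.2] [-180.    -1.3  100.9]
```

```bash
python3 -m jog '[0,0,0,0,-0.046,0,0,0,0,0,-0.017,0,0,0,0,0,-0.015,0]' | grep -E 'rot'; python3 -c 'from bal import *; go([[-1,2,0],[-2,4,0],[-2,4,0],[-1,2,0]],4)'
```

```text
tcp_rot: [180.0, -0.5, 100.9]
top phi 0.006 res 1.6px n117 innov +0.003; side phi 0.026 res 0.5px n419 innov +0.004; 
pred phi [0.019 0.014 0.009 0.005] v [-0.02 -0.05 -0.02 -0.01] theta [-0.035 -0.007  0.009  0.017]
ROWS [0.002,-0.001,0,0,-0.043,0,0.006,-0.003,0,0,-0.015,0,0.01,-0.005,0.0001,0,0.001,0,0.012,-0.006,0.0001,0,0.009,0]
state phi 0.016 v -0.014 d -0.001 f 0.970 bt -0.011 bs 0.008 sd [0.006 0.037 0.004 0.022] B [0.0, 0.0, 25.0, 0.008] t 7.15 [ 526.3 -156.    90.4] [180.   -0.5 100.9]
```

Upright and balanced; start the carry.

```bash
python3 -m jog '[0.002,-0.001,0,0,-0.043,0,0.006,-0.003,0,0,-0.015,0,0.01,-0.005,0.0001,0,0.001,0,0.012,-0.006,0.0001,0,0.009,0]' | grep -E 'rot'; python3 -c 'from bal import *; go([[-1,5,0],[-2,8,0],[-2,8,0],[-1,5,0]],4)'
```

```text
tcp_rot: [-180.0, -1.0, 100.9]
top phi 0.013 res 1.4px n122 innov +0.019; side phi 0.033 res 0.3px n405 innov +0.002; 
pred phi [0.041 0.028 0.019 0.011] v [ 0.   -0.12 -0.05 -0.02] theta [-0.097 -0.016  0.012  0.031]
ROWS [0.005,-0.001,0.0001,0,-0.114,0,0.013,-0.003,0.0002,0,-0.033,0,0.021,-0.005,0.0004,0,-0.005,0,0.026,-0.006,0.0004,0,0.014,0]
state phi 0.025 v 0.045 d 0.001 f 0.961 bt -0.010 bs 0.008 sd [0.006 0.035 0.003 0.018] B [-6.0, 12.0, 25.0, 0.017] t 7.75 [ 517.9 -145.2   90.3] [-180.    -1.   100.9]
```

```bash
python3 -m jog '[0.005,-0.001,0.0001,0,-0.114,0,0.013,-0.003,0.0002,0,-0.033,0,0.021,-0.005,0.0004,0,-0.005,0,0.026,-0.006,0.0004,0,0.014,0]' | grep -E 'rot'; python3 -c 'from bal import *; go([[-1,4,0],[-2,9,0],[-2,9,0],[-1,4,0]],4)'
```

```text
tcp_rot: [-180.0, -1.8, 100.9]
top phi -0.001 res 1.1px n121 innov -0.002; side phi 0.020 res 0.4px n382 innov +0.008; 
pred phi [0.016 0.015 0.011 0.005] v [ 0.   -0.04 -0.   -0.01] theta [-0.058 -0.022  0.015  0.031]
ROWS [0.004,-0.001,0.0001,0,-0.089,0,0.013,-0.003,0.0004,0,-0.053,0,0.022,-0.005,0.0007,0,-0.016,0,0.026,-0.006,0.0008,0,0,0]
state phi 0.007 v -0.019 d 0.001 f 0.960 bt -0.011 bs 0.009 sd [0.006 0.034 0.002 0.017] B [-12.0, 38.0, 25.0, 0.031] t 8.35 [ 507.1 -120.7   90.3] [-180.    -1.8  100.9]
```

```bash
python3 -m jog '[0.004,-0.001,0.0001,0,-0.089,0,0.013,-0.003,0.0004,0,-0.053,0,0.022,-0.005,0.0007,0,-0.016,0,0.026,-0.006,0.0008,0,0,0]' | grep -E 'rot'; python3 -c 'from bal import *; go([[-1,4,0],[-2,9,0],[-2,10,0],[-2,9,0],[-1,4,0]],5)'
```

```text
tcp_rot: [180.0, -1.9, 100.9]
top phi -0.011 res 1.4px n112 innov -0.005; side phi 0.012 res 0.3px n356 innov +0.006; 
pred phi [0.011 0.011 0.009 0.007 0.003] v [ 0.02 -0.03 -0.02  0.01  0.01] theta [-0.057 -0.025 -0.003  0.019  0.031]
ROWS [0.004,-0.001,0.0001,0,-0.088,0,0.013,-0.003,0.0004,0,-0.056,0,0.023,-0.005,0.0007,0,-0.034,0,0.032,-0.007,0.001,0,-0.012,0,0.036,-0.008,0.0011,0,0,0]
state phi -0.001 v -0.002 d 0.002 f 0.960 bt -0.011 bs 0.010 sd [0.006 0.034 0.002 0.017] B [-18.0, 64.0, 25.0, 0.031] t 8.95 [496.3 -96.6  90.3] [-180.    -1.8  100.9]
```

```bash
python3 -m jog '[0.004,-0.001,0.0001,0,-0.088,0,0.013,-0.003,0.0004,0,-0.056,0,0.023,-0.005,0.0007,0,-0.034,0,0.032,-0.007,0.001,0,-0.012,0,0.036,-0.008,0.0011,0,0,0]' | grep -E 'rot'; python3 -c 'from bal import *; go([[-1,4,0],[-2,10,0],[-2,12,0],[-2,10,0],[-1,4,0]],5)'
```

```text
tcp_rot: [-180.0, -1.9, 100.9]
top phi -0.011 res 1.4px n118 innov -0.002; side phi 0.009 res 0.4px n325 innov +0.001; 
pred phi [0.01  0.011 0.01  0.006 0.   ] v [ 0.01 -0.03 -0.01  0.01  0.  ] theta [-0.062 -0.033 -0.004  0.026  0.035]
ROWS [0.004,-0.001,0.0001,0,-0.093,0,0.014,-0.003,0.0004,0,-0.064,0,0.026,-0.005,0.0008,0,-0.035,0,0.036,-0.007,0.0011,0,-0.005,0,0.04,-0.008,0.0012,0,0.004,0]
state phi -0.002 v 0.005 d 0.001 f 0.960 bt -0.011 bs 0.010 sd [0.006 0.036 0.002 0.016] B [-26.0, 100.0, 25.0, 0.031] t 9.68 [481.5 -62.4  90.3] [-180.    -1.8  100.9]
```

```bash
python3 -m jog '[0.004,-0.001,0.0001,0,-0.093,0,0.014,-0.003,0.0004,0,-0.064,0,0.026,-0.005,0.0008,0,-0.035,0,0.036,-0.007,0.0011,0,-0.005,0,0.04,-0.008,0.0012,0,0.004,0]' | grep -E 'rot'; python3 -c 'from bal import *; go([[-1,4,0],[-2,10,0],[-2,13,0],[-2,10,0],[-1,4,0]],5)'
```

```text
tcp_rot: [180.0, -2.1, 100.9]
top phi -0.002 res 0.5px n119 innov +0.009; side phi 0.020 res 0.4px n303 innov +0.003; 
pred phi [0.025 0.02  0.017 0.01  0.003] v [ 0.01 -0.09 -0.02 -0.   -0.  ] theta [-0.087 -0.037 -0.002  0.03   0.036]
ROWS [0.004,-0.001,0.0001,0,-0.122,0,0.014,-0.003,0.0005,0,-0.072,0,0.027,-0.005,0.0009,0,-0.037,0,0.037,-0.007,0.0013,0,-0.005,0,0.041,-0.008,0.0014,0,0.001,0]
state phi 0.010 v 0.036 d 0.002 f 0.959 bt -0.011 bs 0.010 sd [0.006 0.036 0.002 0.016] B [-34.0, 140.0, 25.0, 0.035] t 10.40 [466.1 -24.7  90.3] [-180.    -2.   100.9]
```

```bash
python3 -m jog '[0.004,-0.001,0.0001,0,-0.122,0,0.014,-0.003,0.0005,0,-0.072,0,0.027,-0.005,0.0009,0,-0.037,0,0.037,-0.007,0.0013,0,-0.005,0,0.041,-0.008,0.0014,0,0.001,0]' | grep -E 'rot'; python3 -c 'from bal import *; go([[-1,4,0],[-2,10,0],[-2,13,0],[-2,10,0],[-1,4,0]],5)'
```

```text
tcp_rot: [-180.0, -2.1, 100.9]
top phi -0.009 res 1.1px n122 innov -0.002; side phi 0.007 res 0.4px n280 innov -0.001; 
pred phi [0.01  0.011 0.011 0.007 0.001] v [ 0.02 -0.04 -0.    0.01  0.  ] theta [-0.062 -0.037 -0.004  0.028  0.035]
ROWS [0.004,-0.001,0.0001,0,-0.098,0,0.014,-0.003,0.0005,0,-0.073,0,0.027,-0.005,0.001,0,-0.04,0,0.037,-0.007,0.0013,0,-0.008,0,0.041,-0.008,0.0015,0,-0.001,0]
state phi -0.003 v 0.004 d 0.002 f 0.959 bt -0.011 bs 0.010 sd [0.006 0.036 0.002 0.016] B [-42.0, 181.0, 25.0, 0.036] t 11.12 [450.5  14.1  90.4] [-180.    -2.1  100.9]
```

```bash
python3 -m jog '[0.004,-0.001,0.0001,0,-0.098,0,0.014,-0.003,0.0005,0,-0.073,0,0.027,-0.005,0.001,0,-0.04,0,0.037,-0.007,0.0013,0,-0.008,0,0.041,-0.008,0.0015,0,-0.001,0]' | grep -E 'rot'; python3 -c 'from bal import *; go([[0,4,0],[0,10,0],[0,13,0],[0,10,0],[0,4,0]],5)'
```

```text
tcp_rot: [180.0, -2.1, 100.9]
top phi -0.010 res 1.2px n121 innov -0.000; side phi 0.003 res 0.4px n249 innov -0.005; 
pred phi [0.007 0.009 0.01  0.007 0.001] v [ 0.02 -0.03  0.    0.01  0.01] theta [-0.059 -0.036 -0.004  0.028  0.035]
ROWS [0.004,0,0.0001,0,-0.094,0,0.014,0,0.0005,0,-0.071,0,0.027,0,0.0009,0,-0.039,0,0.037,0,0.0013,0,-0.007,0,0.041,0,0.0014,0,0,0]
state phi -0.005 v 0.003 d 0.002 f 0.959 bt -0.011 bs 0.010 sd [0.006 0.036 0.002 0.016] B [-50.0, 222.0, 25.0, 0.035] t 11.85 [434.9  52.8  90.4] [-180.    -2.   100.9]
```

```bash
python3 -m jog '[0.004,0,0.0001,0,-0.094,0,0.014,0,0.0005,0,-0.071,0,0.027,0,0.0009,0,-0.039,0,0.037,0,0.0013,0,-0.007,0,0.041,0,0.0014,0,0,0]' | grep -E 'rot'; python3 -c 'from bal import *; go([[0,4,0],[0,10,0],[0,12,0],[0,8,0],[0,3,0]],5)'
```

```text
tcp_rot: [-180.0, -2.1, 100.9]
top phi -0.018 res 0.8px n124 innov -0.008; side phi -0.002 res 0.5px n240 innov -0.002; 
pred phi [ 0.     0.005  0.007  0.003 -0.002] v [ 0.03 -0.01  0.02  0.01  0.01] theta [-0.049 -0.033  0.002  0.028  0.028]
ROWS [0.004,0,0.0001,0,-0.084,0,0.014,0,0.0005,0,-0.068,0,0.026,0,0.0009,0,-0.033,0,0.034,0,0.0012,0,-0.007,0,0.037,0,0.0013,0,-0.007,0]
state phi -0.012 v -0.005 d 0.001 f 0.960 bt -0.011 bs 0.010 sd [0.006 0.036 0.002 0.016] B [-50.0, 263.0, 25.0, 0.035] t 12.57 [427.2  93.1  90.4] [-180.    -2.   100.9]
```

```bash
python3 -m jog '[0.004,0,0.0001,0,-0.084,0,0.014,0,0.0005,0,-0.068,0,0.026,0,0.0009,0,-0.033,0,0.034,0,0.0012,0,-0.007,0,0.037,0,0.0013,0,-0.007,0]' | grep -E 'rot'; python3 -c 'from bal import *; go([[0,3,0],[0,9,0],[0,9,0],[0,3,0]],4)'
python3 - <<'E'
from h import *
for n in("side","top"):
    p=dict(np.load(n+"0.npz"));q=pts(p,np.ones((420,560),bool));H,S,V=cv2.cvtColor(p["pixels"],cv2.COLOR_RGB2HSV)[p["range_z"]>0].astype(int).T
    for yaw in(10.9,11.3):
        L=(q-[627.8,203,0])@Ro.from_euler("z",yaw,degrees=True).as_matrix()
        m=(H>18)&(H<34)&(S>140)&(V>100)&(abs(L[:,2]-203)<10)&(abs(L[:,1])<40)
        for a,b in((-50,-35),(-10,10),(10,30),(30,50)):
            k=L[m&(L[:,0]>a)&(L[:,0]<b)];l,rr=k[k[:,1]>0],k[k[:,1]<0]
            print(n,yaw,a,b,"L",len(l),l[:,1].mean().round(1),"R",len(rr),rr[:,1].mean().round(1),"mid",((l[:,1].mean()+rr[:,1].mean())/2).round(1))
        k=L[m];print("xrange",np.percentile(k[:,0],[1,99]).round(1))
E
```

```text
tcp_rot: [180.0, -1.7, 100.9]
top phi -0.009 res 1.1px n124 innov +0.003; side phi 0.015 res 0.4px n225 innov +0.006; 
pred phi [0.016 0.015 0.011 0.003] v [ 0.01 -0.04 -0.   -0.02] theta [-0.068 -0.027  0.018  0.031]
ROWS [0.003,0,0.0001,0,-0.096,0,0.012,0,0.0003,0,-0.055,0,0.021,0,0.0006,0,-0.01,0,0.024,0,0.0007,0,0.003,0]
state phi 0.004 v 0.030 d 0.002 f 0.959 bt -0.011 bs 0.010 sd [0.006 0.036 0.002 0.016] B [-50.0, 300.0, 25.0, 0.028] t 13.30 [420.2 129.4  90.4] [-180.    -1.6  100.9]
side 10.9 -50 -35 L 13 25.3 R 12 -30.2 mid -2.5
side 10.9 -10 10 L 20 17.2 R 20 -21.3 mid -2.0
side 10.9 10 30 L 21 17.0 R 21 -21.1 mid -2.0
side 10.9 30 50 L 17 17.3 R 20 -20.5 mid -1.6
xrange [-46.2  50. ]
side 11.3 -50 -35 L 13 25.6 R 12 -29.9 mid -2.2
side 11.3 -10 10 L 20 17.2 R 19 -21.2 mid -2.0
side 11.3 10 30 L 21 16.8 R 21 -21.2 mid -2.2
side 11.3 30 50 L 16 16.9 R 21 -20.7 mid -1.9
xrange [-46.5  49.9]
top 10.9 -50 -35 L 13 29.2 R 13 -27.0 mid 1.1
top 10.9 -10 10 L 18 20.1 R 18 -17.8 mid 1.1
top 10.9 10 30 L 13 20.4 R 20 -17.7 mid 1.3
top 10.9 30 50 L 14 20.1 R 16 -17.3 mid 1.4
xrange [-45.   48.2]
top 11.3 -50 -35 L 13 29.5 R 13 -26.8 mid 1.3
top 11.3 -10 10 L 18 20.1 R 18 -17.8 mid 1.1
top 11.3 10 30 L 13 20.3 R 20 -17.9 mid 1.2
top 11.3 30 50 L 14 19.8 R 16 -17.6 mid 1.1
xrange [-45.2  48.1]
```

```bash
python3 -m jog '[0.003,0,0.0001,0,-0.096,0,0.012,0,0.0003,0,-0.055,0,0.021,0,0.0006,0,-0.01,0,0.024,0,0.0007,0,0.003,0]' | grep -E 'rot'; python3 -c 'from bal import *; go([[0,1,0],[0,2.5,0],[0,2.5,0],[0,1,0]],4)'
```

```text
tcp_rot: [180.0, -1.8, 100.9]
top phi -0.014 res 1.4px n123 innov -0.006; side phi 0.004 res 0.4px n213 innov +0.000; 
pred phi [-0.001  0.001  0.001  0.   ] v [0.03 0.01 0.01 0.  ] theta [-0.014 -0.008  0.003  0.007]
ROWS [0.001,0,0,0,-0.045,0,0.0035,0,0.0001,0,-0.039,0,0.006,0,0.0002,0,-0.028,0,0.007,0,0.0002,0,-0.024,0]
state phi -0.007 v -0.006 d 0.001 f 0.959 bt -0.011 bs 0.010 sd [0.006 0.033 0.002 0.016] B [-50.0, 324.0, 25.0, 0.031] t 13.90 [415.7 152.8  90.4] [-180.    -1.7  100.9]
```

```bash
python3 -m jog '[0.001,0,0,0,-0.045,0,0.0035,0,0.0001,0,-0.039,0,0.006,0,0.0002,0,-0.028,0,0.007,0,0.0002,0,-0.024,0]' | grep -E 'rot'; sed -i 's/p=r.snapshot(c);f,res/p=r.snapshot(c);np.savez(c+"L.npz",**{k:np.array(v) for k,v in p.items()});f,res/' bal.py; python3 -c 'from bal import *; go([[3,0,0],[6,0,0],[6,0,0],[3,0,0]],4)'
cat > chk.py <<'E'
from bal import *
B=load()["B"]
for n in("side","top"):
    p=dict(np.load(n+"L.npz"));q=pts(p,np.ones((420,560),bool));H,S,V=cv2.cvtColor(p["pixels"],cv2.COLOR_RGB2HSV)[p["range_z"]>0].astype(int).T
    L=(q-O)@Rt-[B[0],B[1],0]
    m=(H>98)&(H<125)&(S>120)&(L[:,2]<60)&(L[:,2]>2)&(abs(L[:,0]-52)<135)&(abs(L[:,1])<75)
    b=L[m];c=np.linalg.lstsq(np.c_[b[:,:2],np.ones(len(b))],b[:,2],rcond=None)[0]
    print(n,"plate in expected frame (want 52.5,0)",cv2.minAreaRect(b[:,:2].astype(np.float32)),"slopes",c.round(3))
    o0=dict(np.load(n+"0.npz"));q=pts(o0,np.ones((420,560),bool));H,S,V=cv2.cvtColor(o0["pixels"],cv2.COLOR_RGB2HSV)[o0["range_z"]>0].astype(int).T
    L=(q-O)@Rt;m=(H>98)&(H<125)&(S>120)&(L[:,2]<16)&(L[:,2]>2)&(abs(L[:,0]-52)<135)&(abs(L[:,1])<75)
    print("   at start",cv2.minAreaRect(L[m][:,:2].astype(np.float32)))
a=[cv2.cvtColor(np.load(n+"L.npz")["pixels"],cv2.COLOR_RGB2BGR) for n in("top","side")]
u=[cv2.resize(a[0][140:260,170:290],(400,400)),cv2.resize(a[1][130:290,220:380],(400,400))]
cv2.imwrite("pics/chk_%.1f.png"%r.sense()["time"],np.hstack(u))
E
python3 chk.py; ls pics
```

```text
tcp_rot: [-180.0, -0.4, 100.9]
top phi -0.030 res 1.1px n124 innov -0.019; side phi -0.006 res 0.5px n209 innov +0.004; 
pred phi [-0.02  -0.012 -0.007 -0.004] v [0.03 0.06 0.03 0.02] theta [ 0.028 -0.001 -0.003 -0.003]
ROWS [0,0.003,0,0,0.021,0,0,0.009,0,0,-0.008,0,0,0.015,0,0,-0.01,0,0,0.018,0,0,-0.01,0]
state phi -0.019 v -0.029 d 0.001 f 0.960 bt -0.011 bs 0.010 sd [0.006 0.033 0.002 0.016] B [-50.0, 331.0, 25.0, 0.007] t 14.50 [414.3 159.8  90.4] [-180.    -0.4  100.9]
side plate in expected frame (want 52.5,0) ((52.99639892578125, -0.8896942138671875), (233.55242919921875, 111.96000671386719), 0.2545155882835388) slopes [-3.0000e-03  1.3000e-02  3.2342e+01]
   at start ((52.72941589355469, -1.2188072204589844), (110.05000305175781, 232.92800903320312), 89.78874206542969)
top plate in expected frame (want 52.5,0) ((54.21703338623047, 1.2801132202148438), (106.15380096435547, 230.49017333984375), 89.7073745727539) slopes [-3.0000e-03  1.5000e-02  3.2558e+01]
   at start ((53.46366500854492, 1.1230239868164062), (231.52215576171875, 107.66545104980469), 0.06210174039006233)
both.png
chk_14.5.png
side0.png
side1.png
t.png
top0.png
top1.png
w1.png
```

```bash
python3 -m jog '[0,0.003,0,0,0.021,0,0,0.009,0,0,-0.008,0,0,0.015,0,0,-0.01,0,0,0.018,0,0,-0.01,0]' | grep -E 'rot'; python3 -c 'from bal import *; go([[3,0,0],[7,0,0],[7,0,0],[3,0,0]],4)'; python3 chk.py >/dev/null; mv pics/chk_15*.png pics/chk15.png
```

```text
tcp_rot: [180.0, 0.2, 101.0]
top phi -0.028 res 1.1px n121 innov -0.012; side phi -0.006 res 0.8px n215 innov +0.000; 
pred phi [-0.017 -0.01  -0.006 -0.003] v [0.02 0.05 0.03 0.02] theta [ 0.023 -0.    -0.002 -0.002]
ROWS [0,0.003,-0,0,0.026,0,0,0.01,-0,0,0.003,0,0,0.017,-0,0,0.001,0,0,0.02,-0,0,0.001,0]
state phi -0.016 v -0.014 d 0.000 f 0.961 bt -0.012 bs 0.010 sd [0.006 0.033 0.002 0.016] B [-32.0, 331.0, 25.0, -0.003] t 15.10 [432.2 163.7  90.4] [-180.     0.2  101. ]
```

View pics/chk15.png

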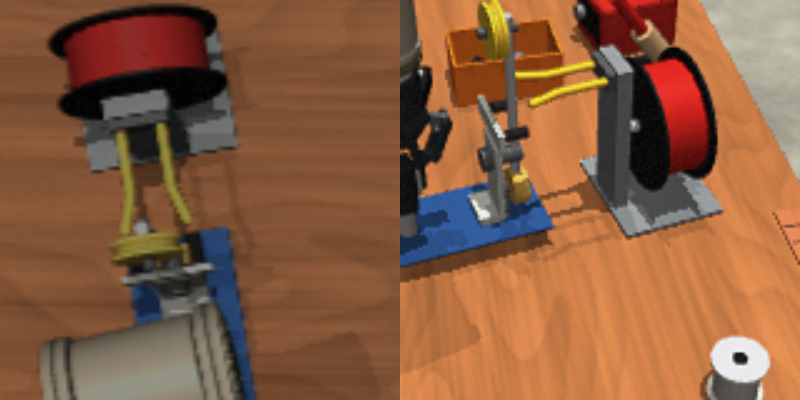

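```bash
python3 -m jog '[0,0.003,0,0,0.026,0,0,0.01,0,0,0.003,0,0,0.017,0,0,0.001,0,0,0.02,0,0,0.001,0]' | grep -E 'rot'; python3 -c 'from bal import *; go([[3,0,0],[7,0,0],[7,0,0],[3,0,0]],4)'
```

```text
tcp_rot: [180.0, 0.1, 101.0]
top phi -0.015 res 1.1px n123 innov -0.000; side phi 0.020 res 0.6px n221 innov +0.013; 
pred phi [0.009 0.005 0.003 0.002] v [-0.   -0.03 -0.01 -0.01] theta [-0.019 -0.001  0.001  0.   ]
ROWS [0,0.003,-0,0,-0.017,0,0,0.01,-0,0,0.001,0,0,0.017,-0,0,0.003,0,0,0.02,-0,0,0.002,0]
state phi 0.006 v 0.035 d 0.001 f 0.961 bt -0.012 bs 0.010 sd [0.006 0.033 0.002 0.016] B [-12.0, 331.0, 25.0, -0.002] t 15.70 [451.9 167.4  90.4] [1.80e+02 1.00e-01 1.01e+02]
```

```bash
python3 -m jog '[0,0.003,0,0,-0.017,0,0,0.01,0,0,0.001,0,0,0.017,0,0,0.003,0,0,0.02,0,0,0.002,0]' | grep -E 'rot'; python3 -c 'from bal import *; go([[3,0,0],[7,0,0],[7,0,0],[4,0,0]],4)'
```

```text
tcp_rot: [180.0, -0.0, 100.9]
top phi -0.017 res 1.4px n128 innov -0.007; side phi 0.008 res 0.6px n220 innov +0.003; 
pred phi [-0.006 -0.003 -0.002 -0.001] v [0.   0.02 0.01 0.01] theta [ 0.01  -0.    -0.001 -0.001]
ROWS [0,0.003,0,0,0.01,0,0,0.01,0,0,-0,0,0,0.017,0,0,-0.001,0,0,0.021,0,0,-0.001,0]
state phi -0.005 v -0.015 d 0.000 f 0.961 bt -0.012 bs 0.010 sd [0.006 0.033 0.002 0.016] B [8.0, 331.0, 25.0, 0.0] t 16.30 [471.6 171.   90.4] [180.    0.  100.9]
```

```bash
python3 -m jog '[0,0.003,0,0,0.01,0,0,0.01,0,0,0,0,0,0.017,0,0,-0.001,0,0,0.021,0,0,-0.001,0]' | grep -E 'rot|ft'; python3 -c 'from bal import *; go([[0,0,-3],[0,0,-6],[0,0,-6],[0,0,-3]],4)'
```

```text
tcp_rot: [180.0, 0.1, 101.0]
ft_force: [-0.4, -0.5, -8.0]
top phi -0.023 res 0.9px n126 innov -0.010; side phi 0.010 res 0.8px n229 innov +0.010; 
pred phi [-0.005 -0.003 -0.002 -0.001] v [0.01 0.01 0.01 0.  ] theta [ 0.005 -0.001 -0.001 -0.001]
ROWS [0,0,0.003,0,0.006,0,0,0,0.009,0,0,0,0,0,0.015,0,0,0,0,0,0.018,0,0,0]
state phi -0.005 v 0.002 d 0.000 f 0.961 bt -0.012 bs 0.011 sd [0.006 0.033 0.002 0.016] B [29.0, 331.0, 25.0, -0.001] t 16.90 [492.3 175.2  90.5] [1.800e+02 1.000e-01 1.009e+02]
```

```bash
python3 -m jog '[0,0,0.003,0,0.006,0,0,0,0.009,0,0,0,0,0,0.015,0,0,0,0,0,0.018,0,0,0]' | grep -E 'rot|ft'; python3 -c 'from bal import *; go([[0,0,-2],[0,0,-2],[0,0,-1],[0,0,0]],4)'
```

```text
tcp_rot: [-179.9, 0.1, 101.0]
ft_force: [-0.2, 0.6, -8.3]
top phi -0.023 res 1.2px n120 innov -0.010; side phi 0.004 res 0.0px n224 innov +0.005; 
pred phi [-0.01  -0.006 -0.004 -0.002] v [0.01 0.03 0.02 0.01] theta [ 0.014 -0.    -0.001 -0.001]
ROWS [0,0,0.002,0,0.015,0,0,0,0.004,0,0.001,0,0,0,0.005,0,0,0,0,0,0.005,0,0,0]
state phi -0.009 v -0.011 d 0.000 f 0.961 bt -0.012 bs 0.011 sd [0.006 0.033 0.002 0.016] B [29.0, 331.0, 7.0, -0.001] t 17.50 [491.3 174.9  71.7] [-1.799e+02  1.000e-01  1.009e+02]
```

```bash
python3 -m jog '[0,0,0.002,0,0.015,0,0,0,0.004,0,0.001,0,0,0,0.005,0,0,0,0,0,0.005,0,0,0]' | grep -E 'pos|rot|ft'; python3 -m jog '[0,0,0.001,0,0,0,0,0,0.001,0,0,0]' | grep -E 'pos|rot|ft'
```

```text
tool_pos: [491.7, 175.1, 67.4]
tcp_rot: [-180.0, 0.1, 101.0]
ft_force: [-0.1, -0.0, -8.8]
tool_pos: [492.1, 175.2, 66.8]
tcp_rot: [180.0, 0.0, 100.9]
ft_force: [-1.6, -1.3, -6.0]
```

Touching (weight partly taken); down another half-millimetre or so, then release gradually.

```bash
python3 -m jog '[0,0,0.0005,0,0,0,0,0,0.001,0,0,0,0,0,0.001,0,0,0]' | grep -E 'pos|ft';  python3 -c 'from bal import *; s=load();s["B"]=[29,331,0,0];s["plan"]=[];s["x"][:2]=[0,0];measure(s)'
```

```text
tool_pos: [492.1, 175.2, 66.7]
ft_force: [-7.6, -2.0, 5.4]
top phi -0.041 res 1.7px n117 innov -0.028; side phi -0.034 res 0.7px n220 innov -0.029;
```

```bash
python3 -m jog '[0,0,0,0,0,0,0,0,0,0,0,0,0,0,0,0,0,0]' 1 20 | grep -E 'pos|ft|gap|grip'; python3 -c 'from bal import *; s=load();s["B"]=[29,331,0,0];s["x"][:2]=[-.04,0];measure(s)'
```

```text
tool_pos: [492.5, 175.2, 65.9]
ft_force: [-0.7, 0.2, 0.3]
finger_gap: 82.8
grip_force: 0.0
top phi -0.070 res 1.2px n118 innov -0.017; side phi -0.062 res 0.5px n217 innov -0.023;
```

```bash
python3 -m jog '[0,0,-0.01,0,0,0,0,0,-0.03,0,0,0,0,0,-0.06,0,0,0,0,0,-0.09,0,0,0,0,0,-0.12,0,0,0,0,0,-0.14,0,0,0,0,0,-0.15,0,0,0,0,0,-0.15,0,0,0]' | grep -E 'pos|ft|gap'; python3 - <<'E'
from bal import *
s=load();s["B"]=[29,331,0,0];s["x"][:2]=[-.07,0];json.dump(s,open("st.json","w"));measure(s);print()
import subprocess;subprocess.run(["python3","chk.py"]);subprocess.run("mv pics/chk_2*.png pics/fin.png; mv pics/chk_1*.png pics/fin.png",shell=True)
E
```

```text
tool_pos: [492.0, 175.2, 215.7]
ft_force: [-0.7, 0.6, 0.4]
finger_gap: 85.3
side plate in expected frame (want 52.5,0) ((54.43621826171875, 0.09473419189453125), (114.04741668701172, 232.81373596191406), 89.63928985595703) slopes [-3.00e-03  5.00e-03  9.05e+00]
   at start ((52.72941589355469, -1.2188072204589844), (110.05000305175781, 232.92800903320312), 89.78874206542969)
top plate in expected frame (want 52.5,0) ((54.887542724609375, 0.042728424072265625), (104.35808563232422, 229.84939575195312), 89.73236846923828) slopes [-1.000e-03  3.500e-02  9.958e+00]
   at start ((53.46366500854492, 1.1230239868164062), (231.52215576171875, 107.66545104980469), 0.06210174039006233)
top phi -0.085 res 1.4px n116 innov -0.003; side phi -0.074 res 0.7px n215 innov -0.013;
```

View pics/fin.png

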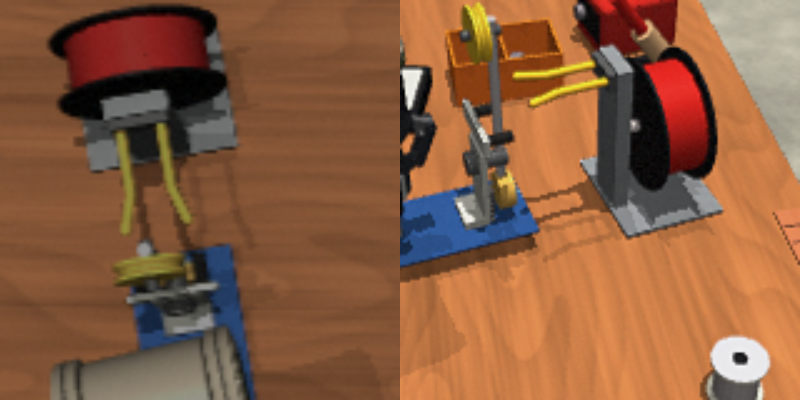

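```bash
python3 - <<'E'
from bal import *
s=load();measure(s);print(r.sense()["time"])
import subprocess;subprocess.run("rm pics/chk_*;python3 chk.py >/dev/null; mv pics/chk_* pics/fin2.png; ls pics",shell=True)
for n in("side","top"):
    a,b=np.load(n+"0.npz"),np.load(n+"L.npz")
    for t in("ecu","solder_reel","wire_spool","bin"):
        f=f"m_{n}_{t}.npy"
        if os.path.exists(f):
            m=np.load(f);d=abs(a["pixels"].astype(int)-b["pixels"]).max(2)[m];print(n,t,(d>40).mean().round(3))
E
```

```text
both.png
chk15.png
fin.png
fin2.png
side0.png
side1.png
t.png
top0.png
top1.png
w1.png
top phi -0.085 res 1.4px n116 innov -0.003; side phi -0.075 res 0.6px n216 innov -0.014; 20.4
side solder_reel 0.0
side wire_spool 0.0
side bin 0.326
top ecu 0.0
top solder_reel 0.0
top wire_spool 0.0
top bin 0.0rm: cannot remove 'pics/chk_*': No such file or directory
```

View pics/fin2.png

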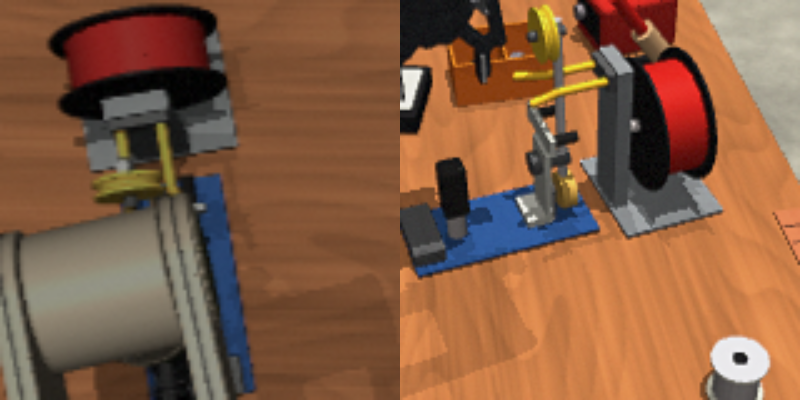

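```bash
python3 -c 'from bench import r; print(r.hand_in())'
```

```text
the job is handed in; nothing more can be done
None
```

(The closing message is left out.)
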